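# Pin the sprung clamp arm of a substrate jig open

### The job

Take the red-headed pin out of its holder, swing the blue sprung arm of the clamping jig back against its spring, and drop the pin fully into the slot of the yellow block so that it holds the arm open. Let go of the pin, and leave the black-headed pin standing where it is.

Things in the scene. Friction and masses are not known exactly. Their poses are not given: they have to be found in the camera images.
- red_pin_head (a point): Centre of the round red knob (24 mm across, 28 mm tall) of a loose steel pin, about 80 g, upright in a well of a grey holder (46 x 126 mm, 30 mm high; two wells 80 mm apart, 26 mm deep). z runs up along the pin. Shank 14 mm thick, tip 101 mm below this point, its last 8 mm tapering to a 6 mm nose. The shank can push the arm while the knob is held above the arm.
- black_pin_head (a point): Centre of the knob of a pin of the same make but black-headed, in the other well of the holder. It is to be left alone.
- pin_slot (a point): Centre of the slot's mouth in the top of the yellow block (50 x 54 mm, top 46 mm above the bench) on the bolted-down grey jig plate (185 x 255 mm, 12 mm thick). Axes: z up, x and y along the plate's sides. Slot 22 mm wide in x, 24 mm in y, 44 mm deep, its mouth chamfered by 4 mm; the pin may lean in it: a fully seated pin has its knob's centre 57 mm above this point.
- clamp_pivot (a point): Point on the vertical pivot axis of the blue arm, 61 mm above the bench (half-way up its tail); axes as pin_slot, and it lies at (+11, +95) mm from pin_slot in them. The pivot hub is 14 mm in radius (a spring coil of 20 mm about it) and reaches 79 mm above the bench.
- clamp_arm (a joint): Blue sprung arm, rad: 0 at rest, at most 1.0, growing counter-clockwise from above. Its tail is a blade 8 mm thick, 131 mm long from the pivot, 49 to 73 mm above the bench. In pin_slot's axes it points to (-x,-y) at 45 degrees at 0, and along -y at 0.785, then just on the slot's +x side. Push its -x side towards +x. The spring drives it back to 0, with about 3 N at the slot.

How it is judged (in metres and radians):
At the end, for the whole second after the job is handed in: The red-headed pin stands in the slot, at most 10 mm short of fully down, within 0.38 rad (22 degrees) of upright, its knob within 30 mm of the slot sideways, and stays so; the blue arm is held at least 0.52 rad (30 degrees) open (value of joint clamp_arm above 0.52 rad and horizontal distance between red_pin_head and pin_slot below 0.03 m and z of red_pin_head in the frame of pin_slot below 0.067 m and angle between red_pin_head's own z axis and vertical below 0.38 rad); the robot touches nothing.
It fails at once if the black-headed pin is moved more than 30 mm (distance of black_pin_head from where it was at the start of the episode above 0.03 m).
It also fails if it takes over 38 s, if anything falls off the work surface, if the arm or the gripper's body presses on something with over 40 N, if the wrist force passes 120 N, or if a joint passes its speed limit or range.

### The arm

A 6-joint arm with a two-finger parallel gripper is mounted at the origin on a cart in front of the work surface, level with it; the furniture and walls round the work are solid. World frame = base frame: x ahead of the robot, y to its left, z up, the work surface at z = 0. Lengths are in mm, angles in rad, forces in N, time in s.
With the tool pointing down it reaches from about 350 to 775 mm from the base axis. Payload 7.3 kg.
Tool frame: the origin (TCP) lies at the very end of the fingers, on their centre line; the grasp point (between the pads) lies 19 mm behind it (bot.tcp_to_grasp is the distance from the TCP to the grasp point, in mm); z points along the fingers, y is the direction in which the jaws open and shut (so a half turn about z gives the same grasp; the last joint's range is limited). The gripper opens to 92 mm and grips with 3 to 60 N. Pads are 19 mm wide; open, the fingers measure 130 mm over their backs; the gripper's body (75 mm by 190 mm) begins 47 mm behind the grasp point.
Start: joints at [0.967, 0.342, 1.524, -0, 1.275, -0.146], TCP at [232.026, 470.966, 226.741] pointing down, gripper open.
Joint ranges: [-2.53, 2.53], [-0.77, 2.02], [0.04, 2.7], [-1, 4.14], [0.28, 2.66], [-3.11, 3.11]. Speed limits (rad/s): [2.57, 2.57, 3.14, 3.14, 3.14, 3.14].

### API

Orientations are given as [roll, pitch, yaw] about the fixed x, y, z axes, in that order (R = Rz(yaw) Ry(pitch) Rx(roll)).
In Python, from plant import bot gives the robot as it stands. The module is installed in compiled form; this text tells all that it offers.
- The arm moves only by the tool carry_out, never from a script. Its argument "motion" is a list of rows, each a list of 5 numbers: the closure, from 0 (fully open) to 1 (shut), then the shift along the tool's x, y, z in mm, then the turn about the tool's z in degrees. In form: [[claw, dx, dy, dz, spin], ...]. A call has 1 to 10 rows; each row is the pose to reach, as a shift and turn from the pose measured when the call began, along the tool's axes at that moment; what a row does not reach only later rows make up. A row lasts 1/8 s, in which the tool goes at most 62.5 mm and 10.7 degrees, less where a joint would pass 70% of its speed; a pose out of reach is approached as far as the arm can. A call with a gripper value outside its range is refused whole. The fingers move at their own pace and stop on an object; the grip force is fixed at half the most. Time passes only in rows, so rows that repeat a pose let the fingers close. It gives the time, the measured TCP pose, the force and the opening at its end, in the units of the state.
- bot.get_obs(): the state, without advancing time (a new reading comes with each control period).
- bot.capture(name): name is "scene" or "top" or "wrist"; returns a dict with "color" (420x560x3 uint8, red, green, blue), "depth" (420x560 float32, mm along the optical axis (not along the pixel's ray), 0 where there is no reading), "K" (3x3 intrinsics, pixels), "k1" (the pictures are not rectified: a ray, as slopes to the right and down, at radius r is drawn at 1 + k1 r^2 times it, then the intrinsics apply), "camera_from_world" (4x4, takes a point from world to camera coordinates). Camera axes: x right, y down, z forward; pixel columns grow to the right and rows downward; lengths in mm; the calibration is good to about 2 mm. A picture is of the moment at which its call begins.
- bot.close_job(): hands the job in, once; it reports no verdict.
The state is a dict: "time": time; "joint_positions": joint angles; "dq": joint speeds; "tau": joint torques, N m; "tool_pos": TCP position; "tcp_rot": TCP orientation; "contact_force": force on the tool from outside, world axes, zero at the start; "moment": the same for the moment, N m; "grip_width": finger opening in mm.
Only numpy, scipy, OpenCV 4.12 (cv2) and the standard library are available. Lean on these libraries where they do the work, as an engineer would, in place of code of your own. Each camera call takes 0.05 s, during which the arm holds its last target.

## Working session

There is one attempt and no reset: what is moved stays moved. The work goes in short steps, Python scripts to look and compute and a tool call to move; the robot and the scene stay as the last step left them, time stands still between calls to the robot, and variables do not carry over. Pictures are saved under pics/ and viewed, and the job is handed in when it is done.

Besides the shell and the picture viewer there is one more tool, called after "Call:" as name([rows], argument=value, ...), one row to a line, values as JSON. carry_out: Moves the arm, as the interface text tells. Its arguments: {"type":"object","properties":{"motion":{"type":"array","items":{"type":"array","items":{"type":"number"}}}},"required":["motion"]}

```bash
mkdir -p pics; cat > h.py <<'E'
import numpy as np, cv2
from plant import bot
def snap(n,fn):
    c=bot.capture(n); cv2.imwrite('pics/'+fn+'.png',c['color'][:,:,::-1]); np.save('pics/'+fn+'.npy',c,allow_pickle=True); return c
def load(fn): return np.load('pics/'+fn+'.npy',allow_pickle=True).item()
def ray(c,u,v):
    K=c['K']; k=c['k1']; p=cv2.undistortPoints(np.array([[[u,v]]],float),K,np.array([k,0,0,0,0.]))[0,0]
    return p
def world(c,u,v,d):
    p=ray(c,u,v); P=np.array([p[0]*d,p[1]*d,d,1]); return (np.linalg.inv(c['camera_from_world'])@P)[:3]
def onz(c,u,v,z):
    T=np.linalg.inv(c['camera_from_world']); p=ray(c,u,v); o=T[:3,3]; r=T[:3,:3]@np.array([p[0],p[1],1]); return o+r*(z-o[2])/r[2]
def cloud(c):
    h,w=c['depth'].shape; vv,uu=np.mgrid[:h,:w]; pts=np.stack([uu,vv],-1).reshape(-1,1,2).astype(float)
    p=cv2.undistortPoints(pts,c['K'],np.array([c['k1'],0,0,0,0.]))[:,0]
    d=c['depth'].reshape(-1); P=np.stack([p[:,0]*d,p[:,1]*d,d,np.ones_like(d)]); return (np.linalg.inv(c['camera_from_world'])@P)[:3].T.reshape(h,w,3)
E
python3 - <<'E'
from h import *
print(bot.get_obs())
for n in ['scene','top','wrist']: c=snap(n,n+'0'); print(n,c['k1'],c['K'][0,0],np.linalg.inv(c['camera_from_world'])[:3].round(2).tolist())
E
```

```text
{'time': 0.0, 'joint_positions': array([ 9.66999528e-01,  3.42743799e-01,  1.52500700e+00,  9.13511366e-06,
        1.27539693e+00, -1.45966630e-01]), 'dq': array([-0.00151742,  0.00078498,  0.00126226, -0.00071529, -0.00090716,
        0.00010425]), 'tau': array([ 5.81865224e-04, -4.31242454e+01, -2.44225878e+01,  7.20171444e-02,
        5.59405424e-02, -1.61922967e-04]), 'tool_pos': array([231.78263853, 470.61664049, 226.0375209 ]), 'tcp_rot': array([-3.14005539e+00, -2.34826244e-04,  2.68375964e+00]), 'contact_force': array([-0.24131336, -0.06712306,  0.57126255]), 'moment': array([-0.08331727, -0.0094902 ,  0.08939846]), 'grip_width': 92.02399725339824}
scene -0.00828182781049204 415.83711988653374 [[0.76, -0.46, 0.46, 117.43], [-0.66, -0.52, 0.55, -518.38], [-0.01, -0.72, -0.7, 687.62]]
top -0.051829838084324294 505.2230009182344 [[0.01, -1.0, 0.05, 457.84], [-1.0, -0.01, -0.0, -54.08], [0.0, -0.05, -1.0, 1144.43]]
wrist -0.0863250226823549 341.1470887750335 [[0.44, 0.86, 0.24, 166.66], [0.9, -0.43, -0.12, 502.28], [-0.0, 0.27, -0.96, 383.34]]
```

View pics/scene0.png

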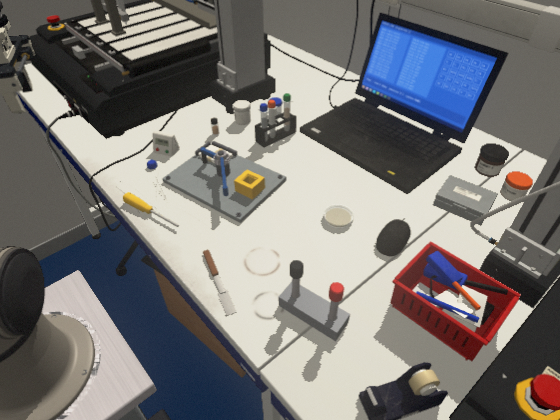

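View pics/top0.png

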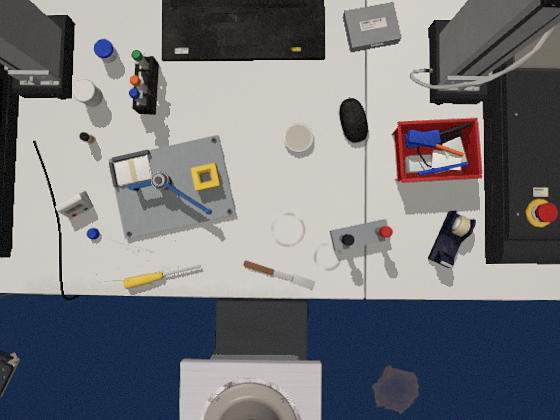

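View pics/wrist0.png

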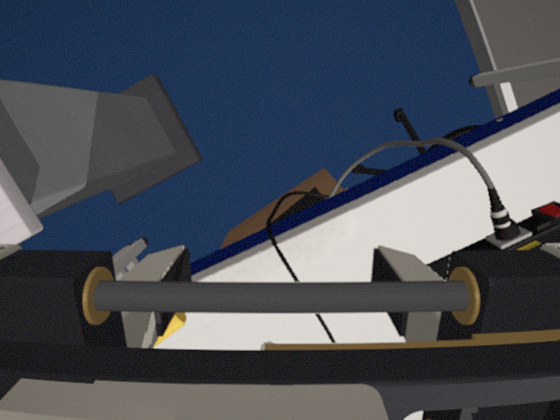

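The top view shows the red knob at about (386,231), the black one at (347,240), the yellow block at about (205,177), and the pivot at (159,181) with the arm tip near (210,212). Next I measure these with depth and from both views.

```bash
python3 - <<'E'
from h import *
def tri(c1,p1,c2,p2):
    A=[];b=[]
    for c,p in((c1,p1),(c2,p2)):
        T=np.linalg.inv(c['camera_from_world']);q=ray(c,*p);r=T[:3,:3]@np.array([*q,1]);r/=np.linalg.norm(r)
        M=np.eye(3)-np.outer(r,r);A.append(M);b.append(M@T[:3,3])
    x=np.linalg.lstsq(np.vstack(A),np.hstack(b),rcond=None)[0]; return x.round(1)
S={}
for n in ['top0','scene0']:
    c=load(n);W=cloud(c);hsv=cv2.cvtColor(c['color'],cv2.COLOR_RGB2HSV);H,Sa,V=[hsv[...,i].astype(int) for i in range(3)]
    ok=c['depth']>0
    red=((H<8)|(H>172))&(Sa>150)&(V>80)
    yel=(H>18)&(H<35)&(Sa>140)&(V>100)
    blu=(H>100)&(H<120)&(Sa>120)&(V>60)
    if n=='top0': boxes={'red':(370,410,215,250),'yel':(185,225,160,195),'blu':(120,215,165,225)}
    else: boxes={'red':(320,350,275,302),'yel':(230,270,165,202),'blu':(190,235,145,200)}
    for k,m in(('red',red),('yel',yel),('blu',blu)):
        a,b,cc,d=boxes[k];mm=np.zeros_like(m);mm[cc:d,a:b]=m[cc:d,a:b]
        v,u=np.nonzero(mm);P=W[mm&ok];
        print(n,k,mm.sum(),'px',u.mean().round(1),v.mean().round(1),'bbox',u.min(),u.max(),v.min(),v.max(),'med',np.median(P,0).round(1),'z95',np.percentile(P[:,2],[5,50,95]).round(1))
        if k=='red': t=P[P[:,2]>P[:,2].max()-8];print(' top mean',t.mean(0).round(1),len(t))
        if k=='yel':
            t=P[(P[:,2]>38)&(P[:,2]<54)];print(' top',t.mean(0).round(1),len(t))
            q=np.nonzero(mm); print('minrect world',cv2.minAreaRect(t[:,:2].astype(np.float32)))
        if k=='blu':
            print(' z>45', cv2.minAreaRect(P[(P[:,2]>45)][:,:2].astype(np.float32)))
    im=c['color'][:,:,::-1]
    a,b,cc,d=(100,240,130,245) if n=='top0' else (150,300,130,220)
    x=im[cc:d,a:b];
    a,b,cc,d=(320,410,205,270) if n=='top0' else (265,365,255,340)
    y=im[cc:d,a:b]
    cv2.imwrite(f'pics/{n}_jig.png',cv2.resize(x,None,fx=5,fy=5,interpolation=cv2.INTER_CUBIC))
    cv2.imwrite(f'pics/{n}_pins.png',cv2.resize(y,None,fx=6,fy=6,interpolation=cv2.INTER_CUBIC))
E
```

```text
top0 red 104 px 385.4 231.5 bbox 380 391 227 236 med [ 448.4 -275.   118.1] z95 [107.3 118.1 121. ]
 top mean [ 447.7 -277.2  118.6] 86
top0 yel 495 px 205.2 176.6 bbox 191 219 163 190 med [562.4 103.4  44.8] z95 [37.8 44.8 48.5]
 top [561.7 103.3  44.9] 467
minrect world ((561.743896484375, 103.82745361328125), (51.12900161743164, 54.1655158996582), 13.463667869567871)
top0 blu 282 px 169.6 193.1 bbox 128 210 181 213 med [531.2 167.   70.7] z95 [60.2 70.7 74.6]
 z>45 ((523.8543090820312, 173.1695556640625), (187.51800537109375, 36.15510559082031), 73.42344665527344)
scene0 red 102 px 336.4 287.5 bbox 330 342 283 292 med [ 447.8 -278.9  119.1] z95 [117.7 119.1 120.5]
 top mean [ 447.8 -279.2  119.2] 102
scene0 yel 470 px 247.4 182.4 bbox 235 263 170 197 med [551.8 104.6  44. ] z95 [18.5 44.  47.3]
 top [562.  102.9  45. ] 305
minrect world ((562.9874877929688, 104.03429412841797), (52.338096618652344, 55.71806335449219), 13.793708801269531)
scene0 blu 90 px 218.9 167.3 bbox 201 226 148 187 med [521.8 147.6  72.5] z95 [62.4 72.5 74.6]
 z>45 ((523.051025390625, 173.25308227539062), (182.0738067626953, 31.36603355407715), 73.4102554321289)
```

View pics/top0_jig.png

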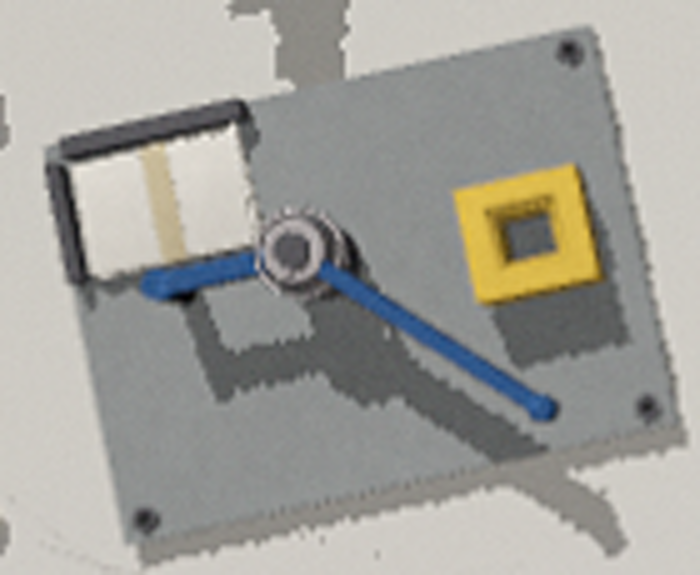

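View pics/top0_pins.png

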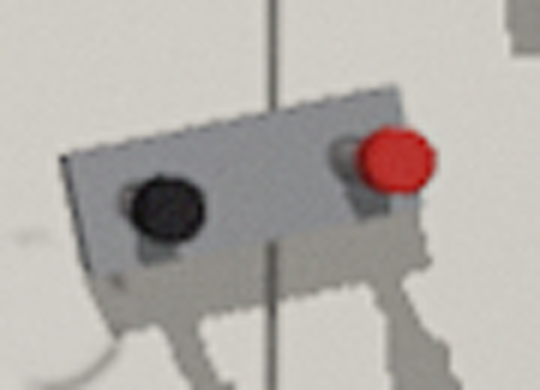

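View pics/scene0_jig.png

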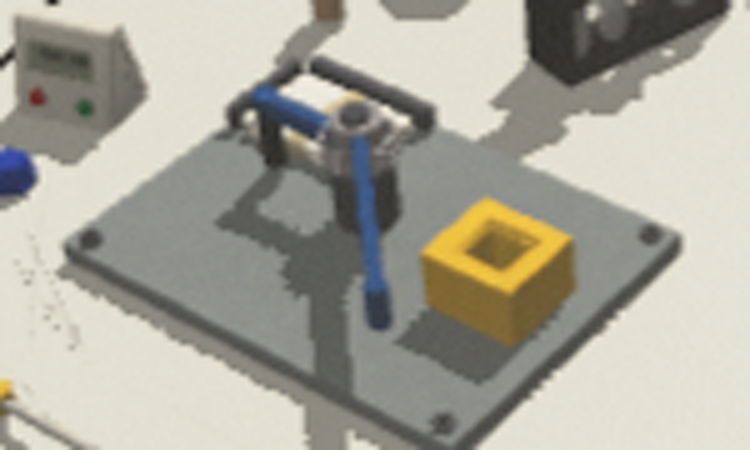

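View pics/scene0_pins.png

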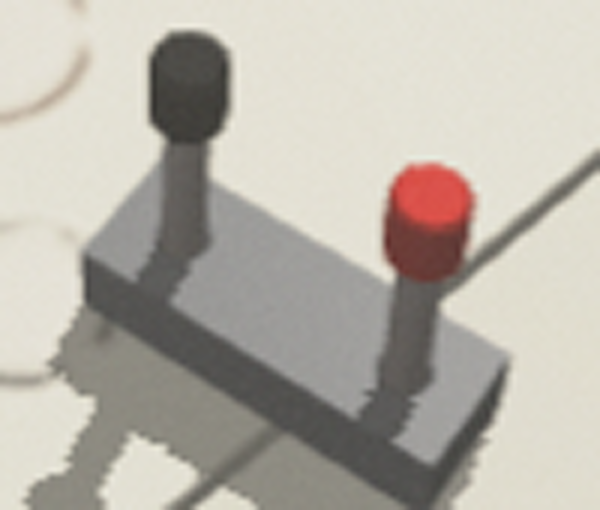

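```bash
cat >> h.py <<'E'
from scipy.spatial.transform import Rotation as Ro
def rel(targets,yaw):
    o=bot.get_obs();R=Ro.from_euler('xyz',o['tcp_rot']).as_matrix()
    dy=np.degrees(o['tcp_rot'][2])-yaw
    print('t',round(o['time'],2),'pos',o['tool_pos'].round(1),'rot',np.degrees(o['tcp_rot']).round(2),'spin',round((dy+180)%360-180,1),'w',round(o['grip_width'],1),'F',o['contact_force'].round(1))
    for t in targets: print(t,(R.T@(np.array(t,float)-o['tool_pos'])).round(1))
def proj(c,P):
    T=c['camera_from_world'];p=T[:3,:3]@np.array(P,float)+T[:3,3];return cv2.projectPoints(p.reshape(1,1,3),np.zeros(3),np.zeros(3),c['K'],np.array([c['k1'],0,0,0,0.]))[0].ravel().round(1)
SL=np.array([562.2,103.7,46.]);YA=np.radians(13.5)
def slot(x,y,z): return (SL+np.array([np.cos(YA)*x-np.sin(YA)*y,np.sin(YA)*x+np.cos(YA)*y,z])).round(1).tolist()
E
python3 - <<'E'
from h import *
for n in('top0','scene0'):
    c=load(n); W=cloud(c)
    print(n,'slot',proj(c,slot(0,0,0)),'piv',proj(c,slot(11,95,33)),'tip',proj(c,slot(11-92.6,95-92.6,27)),'red top',proj(c,[448,-278,119]))
    g=c['color'].astype(int).sum(2)
    a,b,cc,d=(335,360,228,252) if n=='top0' else (285,305,257,282)
    m=np.zeros(g.shape,bool);m[cc:d,a:b]=True;m&=(W[...,2]>112)&(g<250);print('black',W[m].mean(0).round(1),m.sum())
    c2=W[...,2]
c=load('top0');W=cloud(c);m=np.zeros(c['depth'].shape,bool);m[205:270,320:410]=1;m&=(abs(W[...,2]-30)<5)
print('holder',cv2.minAreaRect(W[m][:,:2].astype(np.float32)))
rel([[400,200,230],[448,-278,200]],103.5)
E
```

```text
top0 slot [204.9 176.2] piv [158.  179.6] tip [210.2 212.6] red top [386.6 231.4]
black [ 430.1 -198.4  128.8] 98
scene0 slot [248.7 178.9] piv [220.1 151.9] tip [224.5 188.6] red top [335.9 287.1]
black [ 426.1 -206.1  122.9] 121
holder ((437.9201965332031, -239.73312377929688), (46.40199279785156, 125.22600555419922), 12.93116569519043)
t 0.15 pos [231.9 470.7 226.2] rot [-1.7994e+02 -1.0000e-02  1.5377e+02] spin 50.3 w 91.7 F [0.4 0.2 0.1]
[400, 200, 230] [-270.5 -168.6   -3.6]
[448, -278, 200] [-524.8 -576.1   26.8]
```

Call:
carry_out([
  [0, -45, -28, 0, 10],
  [0, -99, -62, 0, 20],
  [0, -153, -95, 0, 30],
  [0, -207, -130, 0, 40],
  [0, -270, -169, 0, 50.3],
  [0, -300, -220, 0, 50.3],
  [0, -330, -270, 0, 50.3],
  [0, -362, -320, 0, 50.3],
  [0, -395, -370, 0, 50.3],
  [0, -425, -420, 0, 50.3],
])

```text
time: 1.4
tool_pos: [427.3, -96.0, 226.6]
tcp_rot: [-3.141, 0.001, 1.805]
contact_force: [1.1, -0.5, -0.7]
grip_width: 91.4
```

```bash
python3 - <<'E'
from h import *
rel([[447.5,-278.5,200],[447.5,-278.5,180]],103.3)
E
```

```text
t 1.4 pos [427.3 -96.  226.6] rot [-1.7997e+02  5.0000e-02  1.0344e+02] spin 0.1 w 91.4 F [ 1.1 -0.5 -0.7]
[447.5, -278.5, 200] [-182.1  -22.8   26.8]
[447.5, -278.5, 180] [-182.1  -22.8   46.8]
```

Call:
carry_out([
  [0, -60, -8, 8, 0],
  [0, -120, -15, 16, 0],
  [0, -182, -23, 27, 0],
  [0, -182, -23, 27, 0],
  [0, -182, -23, 27, 0],
])

```text
time: 2.02
tool_pos: [446.9, -278.0, 199.3]
tcp_rot: [-3.14, -0.001, 1.805]
contact_force: [-0.0, 2.0, -0.2]
grip_width: 92.0
```

```bash
python3 - <<'E'
from h import *
c=snap('wrist','w1'); print(proj(c,[447.5,-278.5,119]),proj(c,[447.5,-278.5,91]))
rel([[447.5,-278.5,88]],103.3)
E
```

```text
[282.9 221.5] [282.7 211.4]
t 2.08 pos [ 447.1 -277.4  199.7] rot [-1.7996e+02 -1.0000e-02  1.0347e+02] spin 0.2 w 91.8 F [-0.3  0.6  1.1]
[447.5, -278.5, 88] [ -1.2   0.2 111.7]
```

View pics/w1.png

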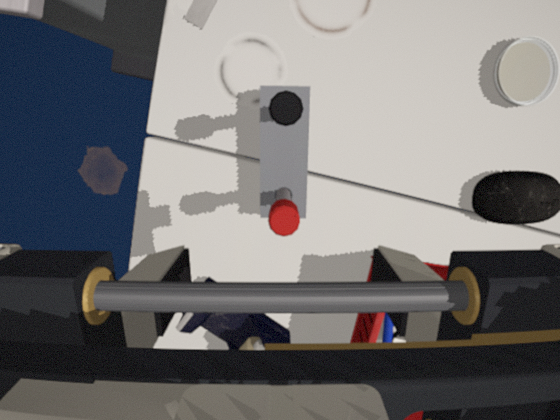

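The wrist view shows the red knob top at (284,219), against a prediction of (283,221.5). It is centred between the fingers and agrees within about 2 mm. The black knob is at (286,107), well clear, so I'm descending to grip.

Call:
carry_out([
  [0, 0, 0, 40, 0],
  [0, -1, 0, 80, 0],
  [0, -1, 0, 105, 0],
  [0, -1, 0, 111, 0],
  [0, -1, 0, 111, 0],
  [1, -1, 0, 111, 0],
  [1, -1, 0, 111, 0],
  [1, -1, 0, 111, 0],
  [1, -1, 0, 111, 0],
  [1, -1, 0, 111, 0],
])

```text
time: 3.32
tool_pos: [447.2, -278.5, 88.8]
tcp_rot: [-3.141, -0.0, 1.806]
contact_force: [-1.1, -0.5, 0.0]
grip_width: 46.6
```

```bash
python3 - <<'E'
from h import *
rel([[447.5,-278.5,88]],103.3)
E
```

```text
t 3.33 pos [ 447.2 -278.5   88.8] rot [-179.96   -0.    103.47] spin 0.2 w 46.6 F [-1.1 -0.5  0. ]
[447.5, -278.5, 88] [-0.1  0.2  0.8]
```

Still closing; continuing.

Call:
carry_out([
  [1, 0, 0, 0, 0],
  [1, 0, 0, 0, 0],
  [1, 0, 0, 0, 0],
  [1, 0, 0, 0, 0],
  [1, 0, 0, 0, 0],
])

```text
time: 3.95
tool_pos: [447.2, -278.4, 88.7]
tcp_rot: [-3.141, -0.0, 1.806]
contact_force: [-0.4, 0.1, 0.7]
grip_width: 23.1
```

Call:
carry_out([
  [1, 0, 0, -15, 0],
  [1, 0, 0, -45, 0],
  [1, 0, 0, -90, 0],
  [1, 0, 0, -120, 0],
  [1, 0, 0, -120, 0],
  [1, 0, 0, -120, 0],
])

```text
time: 4.7
tool_pos: [446.8, -278.1, 208.3]
tcp_rot: [-3.14, -0.001, 1.806]
contact_force: [-0.4, -0.4, -0.5]
grip_width: 23.2
```

```bash
python3 - <<'E'
from h import *
c=snap('wrist','w2'); c=snap('scene','s2');print(slot(-95,30,160))
rel([slot(-95,30,160)],103.5)
x=c['color'][120:330,180:400,::-1];cv2.imwrite('pics/s2z.png',cv2.resize(x,None,fx=3,fy=2.8,interpolation=cv2.INTER_CUBIC)[:600])
E
```

```text
[462.8, 110.7, 206.0]
t 4.8 pos [ 446.7 -277.9  207.5] rot [-1.7986e+02 -1.3000e-01  1.0346e+02] spin -0.0 w 23.3 F [-0.1  0.2 -1. ]
[462.8, 110.7, 206.0] [374.2 106.2   2.1]
```

View pics/w2.png

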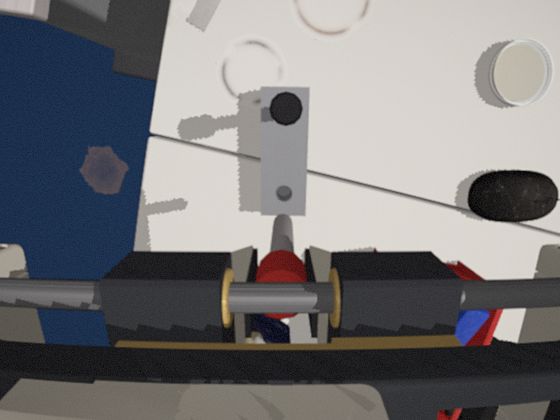

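View pics/s2z.png

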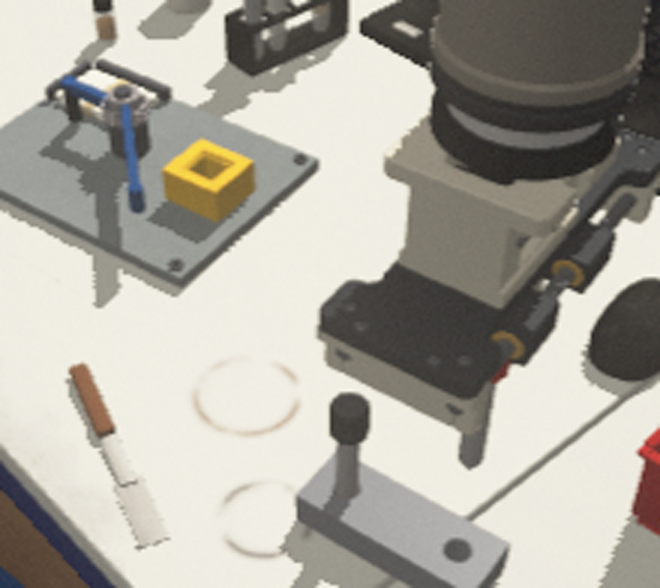

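```bash
python3 - <<'E'
from h import *
for n in ('w2','s2'):
    c=load(n); print(n,[proj(c,[446.8,-278,207.6-84.7+h]).tolist() for h in (0,40,60)])
s=proj(load('s2'),[446.8,-278,123]); print('in crop',(s[0]-180)*3,(s[1]-120)*2.8)
c=load('w2');x=c['color'][180:310,220:350,::-1];cv2.imwrite('pics/w2z.png',cv2.resize(x,None,fx=4.5,fy=4.5,interpolation=cv2.INTER_CUBIC))
E
```

```text
w2 [[282.2, 218.6], [282.4, 236.6], [282.6, 248.2]]
s2 [[335.6, 286.1], [337.9, 271.1], [339.1, 263.1]]
in crop 467.09999999999997 464.79999999999995
```

View pics/w2z.png

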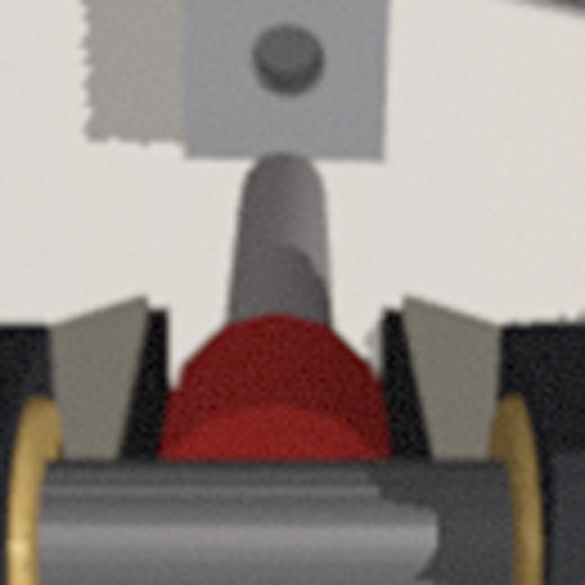

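Call:
carry_out([
  [1, 5, 35, -25, 0],
  [1, 40, 75, -35, 0],
  [1, 90, 105, -35, 0],
  [1, 145, 106, -30, 0],
  [1, 200, 106, -20, 0],
  [1, 255, 106, -10, 0],
  [1, 310, 106, 0, 0],
  [1, 355, 106, 2, 0],
  [1, 374, 106, 2, 0],
  [1, 374, 106, 2, 0],
])

```text
time: 6.05
tool_pos: [461.9, 111.5, 205.2]
tcp_rot: [-3.137, -0.003, 1.808]
contact_force: [0.6, -0.8, -0.3]
grip_width: 23.4
```

```bash
python3 - <<'E'
from h import *
h=84.7+52-46
for p in [(-95,30),(-70,25),(-40,18),(-10,10),(0,3),(0,0)]: print(p);rel([slot(*p,h)],103.5)
c=snap('top','t3'); x=c['color'][120:260,90:260,::-1];cv2.imwrite('pics/t3z.png',cv2.resize(x,None,fx=4,fy=4,interpolation=cv2.INTER_CUBIC))
E
```

```text
(-95, 30)
t 6.05 pos [461.9 111.5 205.2] rot [-1.7975e+02 -1.4000e-01  1.0361e+02] spin 0.1 w 23.4 F [ 0.6 -0.8 -0.3]
[462.8, 110.7, 136.7] [-1.2  1.  68.5]
(-70, 25)
t 6.05 pos [461.9 111.5 205.2] rot [-1.7975e+02 -1.4000e-01  1.0361e+02] spin 0.1 w 23.4 F [ 0.6 -0.8 -0.3]
[488.3, 111.7, 136.7] [-6.2 26.  68.4]
(-40, 18)
t 6.05 pos [461.9 111.5 205.2] rot [-1.7975e+02 -1.4000e-01  1.0361e+02] spin 0.1 w 23.4 F [ 0.6 -0.8 -0.3]
[519.1, 111.9, 136.7] [-13.2  56.   68.2]
(-10, 10)
t 6.05 pos [461.9 111.5 205.2] rot [-1.7975e+02 -1.4000e-01  1.0361e+02] spin 0.1 w 23.4 F [ 0.6 -0.8 -0.3]
[550.1, 111.1, 136.7] [-21.3  85.9  68.1]
(0, 3)
t 6.05 pos [461.9 111.5 205.2] rot [-1.7975e+02 -1.4000e-01  1.0361e+02] spin 0.1 w 23.4 F [ 0.6 -0.8 -0.3]
[561.5, 106.6, 136.7] [-28.4  96.   68. ]
(0, 0)
t 6.05 pos [461.9 111.5 205.2] rot [-1.7975e+02 -1.4000e-01  1.0361e+02] spin 0.1 w 23.4 F [ 0.6 -0.8 -0.3]
[562.2, 103.7, 136.7] [-31.4  96.   68. ]
```

View pics/t3z.png

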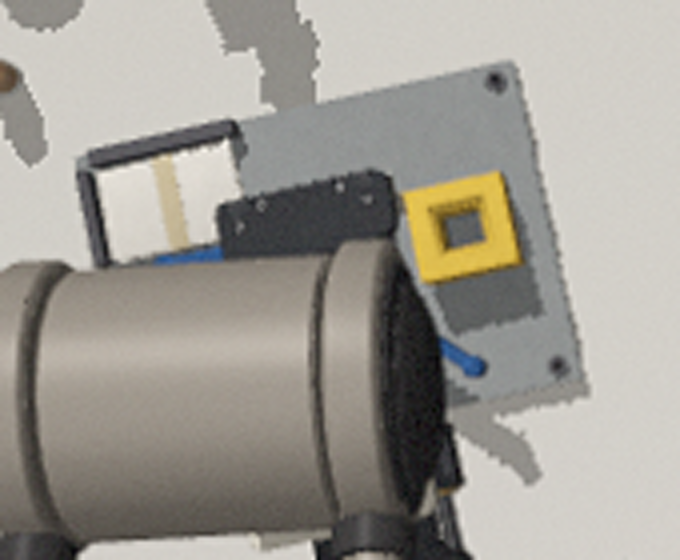

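Call:
carry_out([
  [1, -1, 1, 35, 0],
  [1, -1, 1, 66, 0],
  [1, -1, 1, 68, 0],
  [1, -1, 1, 68, 0],
  [1, -4, 13, 68, 0],
  [1, -6, 26, 68, 0],
  [1, -10, 41, 68, 0],
  [1, -13, 56, 68, 0],
  [1, -17, 71, 68, 0],
  [1, -21, 86, 68, 0],
])

```text
time: 7.35
tool_pos: [551.0, 110.1, 137.0]
tcp_rot: [-3.136, -0.002, 1.807]
contact_force: [-2.7, -1.5, 0.6]
grip_width: 23.2
```

```bash
python3 - <<'E'
from h import *
h=84.7+52-46
rel([slot(0,3,h),slot(0,0,h)],103.5)
c=snap('scene','s4'); x=c['color'][110:240,150:330,::-1];cv2.imwrite('pics/s4z.png',cv2.resize(x,None,fx=4.4,fy=4.4,interpolation=cv2.INTER_CUBIC))
snap('wrist','w4')
E
```

```text
t 7.35 pos [551.  110.1 137. ] rot [-1.7966e+02 -1.0000e-01  1.0356e+02] spin 0.1 w 23.2 F [-2.7 -1.5  0.6]
[561.5, 106.6, 136.7] [-5.9  9.4  0.2]
[562.2, 103.7, 136.7] [-8.8  9.4  0.2]
```

View pics/s4z.png

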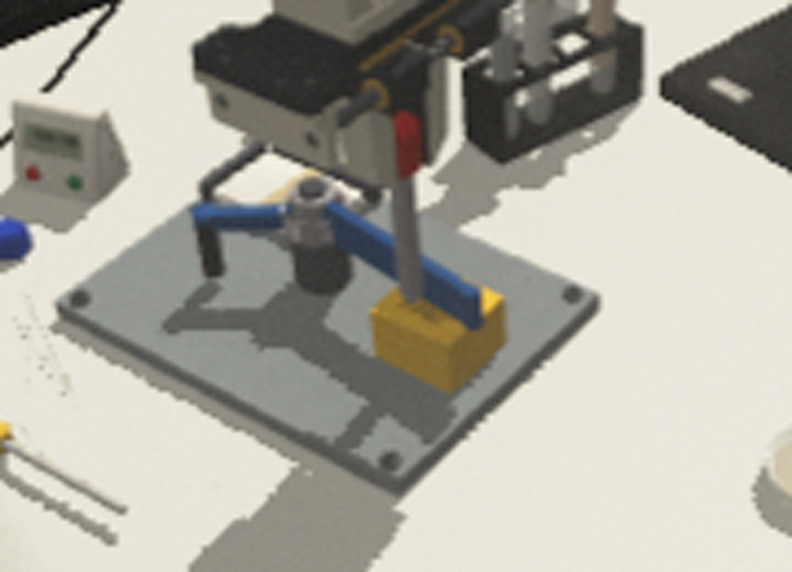

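View pics/w4.png

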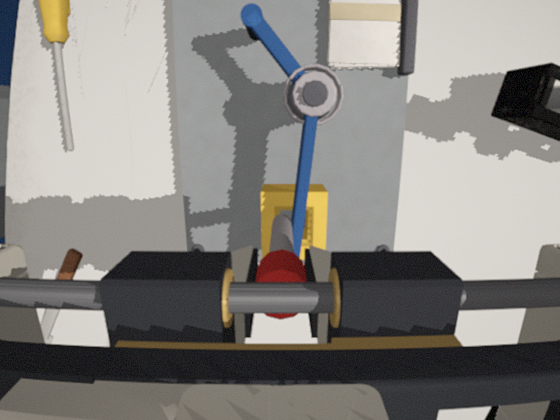

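The wrist view shows the pin shank (283,220) pushing the arm over the block (261–327). That leaves about 9 mm to go in slot x, which agrees with the kinematics.

Call:
carry_out([
  [1, -6, 7, 0, 0],
  [1, -9, 10, 0, 0],
  [1, -9, 10, 0, 0],
  [1, -9, 10, 0, 0],
])

```text
time: 7.95
tool_pos: [563.2, 103.7, 136.7]
tcp_rot: [-3.137, -0.002, 1.807]
contact_force: [-2.0, 0.5, -0.7]
grip_width: 23.5
```

```bash
python3 - <<'E'
from h import *
rel([slot(0,0,84.7+52-46),slot(0,0,84.7+2-46)],103.5)
c=snap('wrist','w5'); x=c['color'][170:310,220:370,::-1];cv2.imwrite('pics/w5z.png',cv2.resize(x,None,fx=4,fy=4,interpolation=cv2.INTER_CUBIC))
for p in [(11,12,0),(-11,12,0),(11,-12,0),(-11,-12,0),(0,0,6)]: print(p,((proj(c,slot(*p))-[220,170])*4).tolist())
E
```

```text
t 7.95 pos [563.2 103.7 136.7] rot [-1.7972e+02 -1.1000e-01  1.0354e+02] spin 0.0 w 23.5 F [-2.   0.5 -0.7]
[562.2, 103.7, 136.7] [ 0.2 -1.   0. ]
[562.2, 103.7, 86.7] [ 0.1 -0.7 50. ]
(11, 12, 0) [304.0, 124.39999999999998]
(-11, 12, 0) [186.4000000000001, 124.0]
(11, -12, 0) [302.79999999999995, 246.39999999999998]
(-11, -12, 0) [187.5999999999999, 246.0]
(0, 0, 6) [245.20000000000005, 194.79999999999995]
```

View pics/w5z.png

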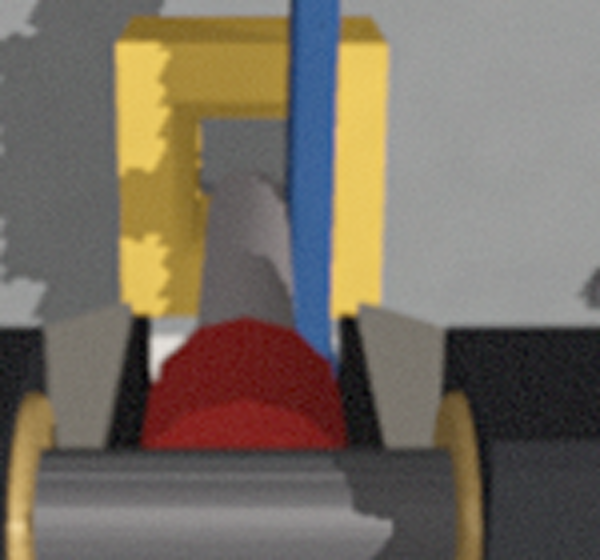

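Call:
carry_out([
  [1, 1, 0, 4, 0],
  [1, 1, 0, 10, 0],
  [1, 1, 0, 16, 0],
  [1, 1, 0, 22, 0],
  [1, 1, 0, 22, 0],
])

```text
time: 8.62
tool_pos: [562.3, 104.6, 113.8]
tcp_rot: [-3.135, -0.002, 1.807]
contact_force: [-3.5, -1.7, -2.6]
grip_width: 23.3
```

Call:
carry_out([
  [1, 0, 0, 6, 0],
  [1, 0, 0, 12, 0],
  [1, 0, 0, 18, 0],
  [1, 0, 0, 23, 0],
  [1, 0, 0, 25, 0],
  [1, 0, 0, 25, 0],
])

```text
time: 9.38
tool_pos: [561.8, 104.6, 88.3]
tcp_rot: [-3.134, -0.002, 1.807]
contact_force: [-3.1, -1.1, -3.1]
grip_width: 23.3
```

```bash
python3 - <<'E'
from h import *
rel([slot(0,0,84.7+2-46)],103.5)
c=snap('scene','s6'); x=c['color'][110:240,150:330,::-1];cv2.imwrite('pics/s6z.png',cv2.resize(x,None,fx=4.4,fy=4.4,interpolation=cv2.INTER_CUBIC))
E
```

```text
t 9.38 pos [561.8 104.6  88.3] rot [-1.7956e+02 -1.3000e-01  1.0354e+02] spin 0.0 w 23.3 F [-3.1 -1.1 -3.1]
[562.2, 103.7, 86.7] [-1.   0.2  1.6]
```

View pics/s6z.png

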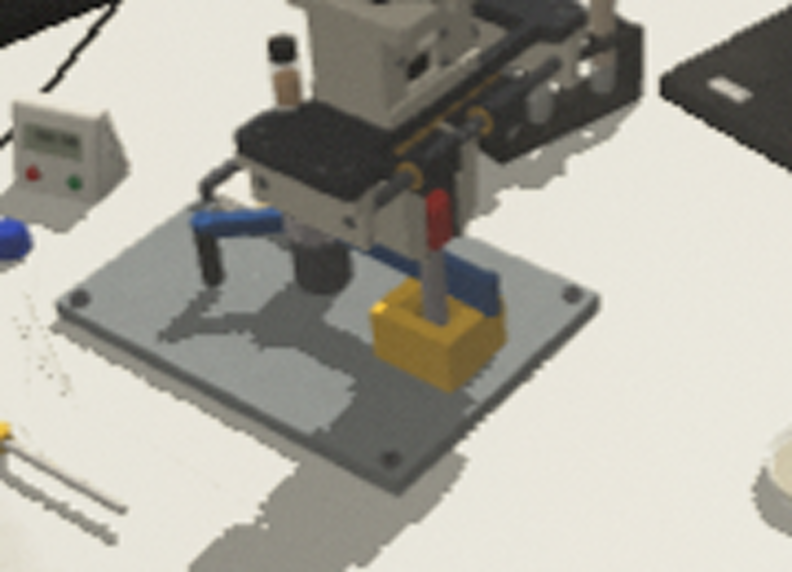

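Call:
carry_out([
  [1, 0, 0, 1.5, 0],
  [1, 0, 0, 1.5, 0],
  [0, 0, 0, 1.5, 0],
  [0, 0, 0, 1.5, 0],
  [0, 0, 0, 1.5, 0],
  [0, 0, 0, 1.5, 0],
  [0, 0, 0, 1.5, 0],
  [0, 0, 0, 1.5, 0],
  [0, 0, 0, 1.5, 0],
  [0, 0, 0, 1.5, 0],
])

```text
time: 10.68
tool_pos: [561.8, 104.6, 86.9]
tcp_rot: [-3.134, -0.002, 1.807]
contact_force: [0.4, -0.3, 0.0]
grip_width: 91.4
```

```bash
python3 - <<'E'
from h import *
rel([],103.5)
c=snap('scene','s7'); x=c['color'][110:240,150:330,::-1];cv2.imwrite('pics/s7z.png',cv2.resize(x,None,fx=4.4,fy=4.4,interpolation=cv2.INTER_CUBIC))
c=snap('wrist','w7')
E
```

```text
t 10.68 pos [561.8 104.6  86.9] rot [-1.7956e+02 -1.3000e-01  1.0354e+02] spin 0.0 w 91.4 F [ 0.4 -0.3  0. ]
```

View pics/s7z.png

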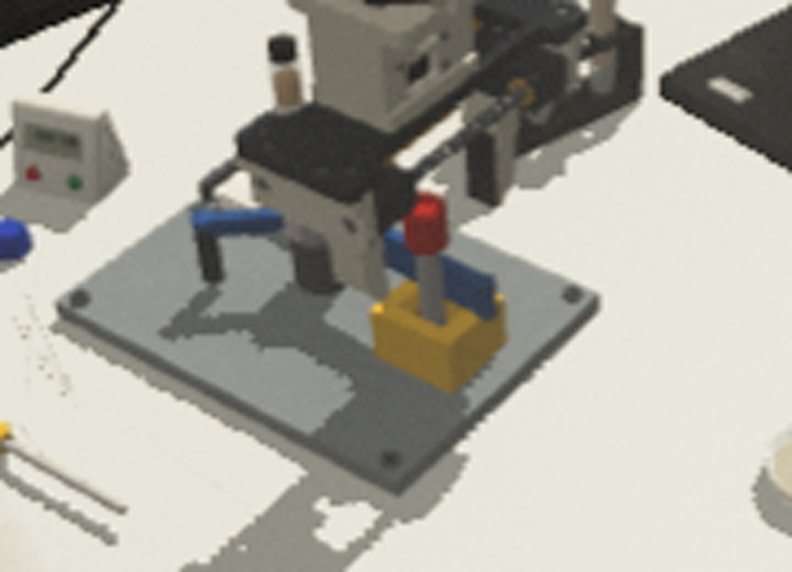

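View pics/w7.png

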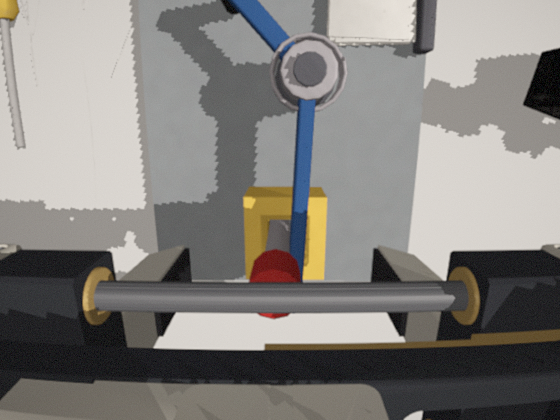

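Released: the pin stands leaning slightly to −x, the fingers at (180,270) and (380,270) are clear of the knob (275,283), and the arm is held open. Next I retract straight up, then move away.

Call:
carry_out([
  [0, 0, 0, -20, 0],
  [0, 0, 0, -60, 0],
  [0, 0, 0, -110, 0],
  [0, 0, 0, -140, 0],
  [0, -60, 0, -140, 0],
  [0, -120, 0, -140, 0],
  [0, -180, 0, -140, 0],
  [0, -240, 0, -140, 0],
  [0, -240, 0, -140, 0],
  [0, -240, 0, -140, 0],
])

```text
time: 12.02
tool_pos: [618.8, -128.5, 226.0]
tcp_rot: [-3.133, -0.003, 1.806]
contact_force: [0.0, 1.0, 0.4]
grip_width: 91.8
```

```bash
python3 - <<'E'
from h import *
rel([],103.5)
for n in('scene','top'):
    c=snap(n,n[0]+'8');W=cloud(c);hsv=cv2.cvtColor(c['color'],cv2.COLOR_RGB2HSV).astype(int)
    m=((hsv[...,0]<8)|(hsv[...,0]>172))&(hsv[...,1]>150)&(hsv[...,2]>60)&(W[...,2]>80)&(np.hypot(W[...,0]-562,W[...,1]-104)<45)
    P=W[m]; t=P[P[:,2]>P[:,2].max()-6]
    print(n,m.sum(),'red mean',P.mean(0).round(1),'z max',P[:,2].max().round(1),'top',t.mean(0).round(1))
    b=(hsv[...,0]>100)&(hsv[...,0]<120)&(hsv[...,1]>120)&(abs(W[...,2]-68)<9)&(np.hypot(W[...,0]-550.6,W[...,1]-198.6)<140)&(W[...,1]<170)
    Q=W[b][:,:2].astype(np.float32)
    if len(Q)>5:
        l=cv2.fitLine(Q,cv2.DIST_HUBER,0,.01,.01).ravel(); d=l[:2]*(-np.sign(l[1])); a=np.arctan2(d[1],d[0])-np.radians(13.5); print('arm angle',round(a+3*np.pi/4,3),len(Q))
    g=c['color'].astype(int).sum(2);k=(g<220)&(W[...,2]>100)&(W[...,2]<135)&(np.hypot(W[...,0]-429,W[...,1]+200)<30);print('black',k.sum(),W[k].mean(0).round(1))
    s=c['color'][110:240,150:330] if n=='scene' else c['color'][125:255,90:270]
    cv2.imwrite(f'pics/{n[0]}8z.png',cv2.resize(s[:,:,::-1],None,fx=4.4,fy=4.4,interpolation=cv2.INTER_CUBIC))
E
```

```text
t 12.03 pos [ 618.8 -128.5  226. ] rot [-179.53   -0.19  103.5 ] spin 0.0 w 91.8 F [0.  1.  0.4]
scene 44 red mean [556.7 100.4 116.7] z max 118.9 top [556.7 100.4 116.7]
arm angle 0.743 29
black 169 [ 427.1 -204.4  114.3]
top 103 red mean [556.4 101.8 115.8] z max 120.8 top [557.1 102.2 116.8]
arm angle 0.736 126
black 50 [ 428.3 -204.3  118.4]
```

View pics/s8z.png

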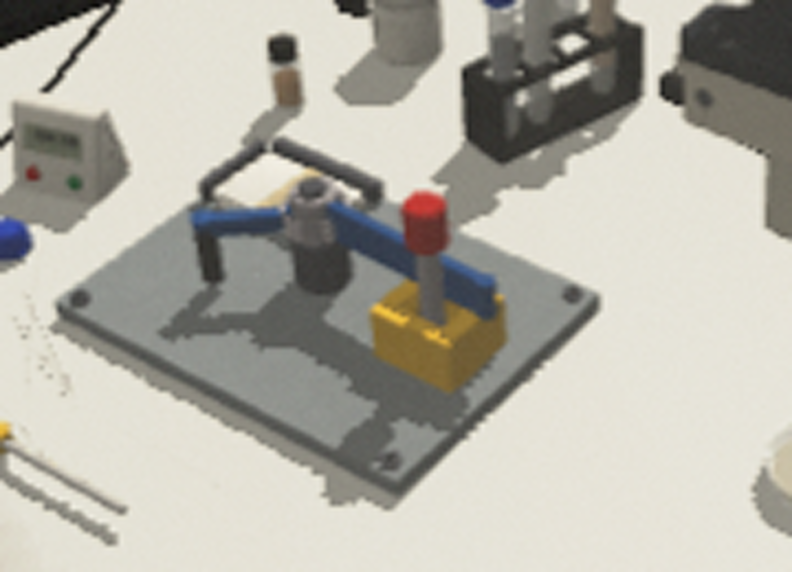

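View pics/t8.png

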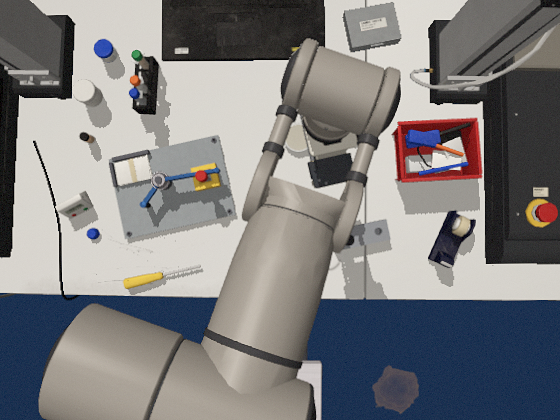

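All checks agree: the knob top is at z≈117, so its centre is at ≈103 (fully seated). It sits about 6 mm sideways, the arm is at ≈0.74 rad, and the black pin is in place.

```bash
python3 -c "
from plant import bot
print(bot.close_job())"
```

```text
the job is handed in; nothing more can be done
None
```

The red-headed pin is standing in the yellow block's slot and holding the blue arm open. I handed the job in at about 12 s. I gripped the pin by its knob, pushed the arm back with the shank, lowered the pin in, let go and backed clear.

The last checks before handing in used the scene and top views:
- **Red pin:** its knob top is at z ≈ 117 mm, so the centre is about 57 mm above the slot mouth, which is fully down. It sits about 6 mm to one side with a slight lean, which I judged by eye rather than measured.
- **Blue arm:** it is held at about 0.74 rad, against the 0.52 rad needed.
- **Black pin:** it is still standing in its well. It read (427–428, −204) mm, against two rough readings of (426, −206) and (430, −198) at the start.
- **Robot:** its force reading is about zero and it touches nothing.

No check failed. The two views differed by about 2 mm, which is within the calibration. Handing in gives no verdict, so I can't confirm the judged result.

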